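# Set the foil-wrapped bottle on the balance

### The job

Weigh the foil-wrapped bottle with the blue cap: pick it up and set it down upright in the middle of the balance's steel pan, keeping it upright on the way and not dropping it, then let go. Leave the other two bottles (foil with an orange cap, amber with a blue cap) standing where they are.

Things in the scene. Friction and masses are not known exactly. Their poses are not given: they have to be found in the camera images.
- foil_blue_center (a point): The bottle to weigh: a loose small laboratory bottle wrapped in silver foil, with a BLUE cap. It stands upright on the bench. 105 mm tall: straight body 56 mm across up to 70 mm, shoulder to 78 mm, then the cap, 52 mm across and 27 mm tall; 0.15 to 0.31 kg. The point is on its axis half-way up, 52.5 mm above the underside; z points up.
- foil_orange_center (a point): Bystander: the same loose bottle shape wrapped in silver foil, but with an ORANGE cap. Same sizes. The point is half-way up its axis, z up.
- amber_blue_center (a point): Bystander: the same loose bottle shape in brown amber glass with a white paper label and a BLUE cap. Same sizes. The point is half-way up its axis, z up.
- pan (a point): Centre of the upper face of the flat, rigid, 140 mm square steel pan of the balance, 70 mm above the bench; z points up. The balance is a fixed white box 240 x 170 mm, 58 mm high, from 160 mm before the pan centre (the display end, -x, towards the robot) to 80 mm behind it. A fixed turquoise tip box, 122 x 87 mm, 73 mm high, stands at the far right, out of the way.

How it is judged:
By the outcome, as a careful person would: the job done as asked, in the order asked, and still so for the second after the job is handed in, with the robot touching nothing.
It also fails if it takes over 38 s, if anything falls off the work surface, if the arm or the gripper's body presses on something with over 40 N, if the wrist force passes 120 N, or if a joint passes its speed limit or range.

### The arm

A 7-joint arm with a two-finger parallel gripper is mounted at the origin on the work surface. World frame = base frame: x ahead of the robot, y to its left, z up, the work surface at z = 0. Lengths are in m, angles in degrees, forces in N, time in s.
With the tool pointing down it reaches from about 0.425 to 0.875 m from the base axis. Payload 4.7 kg.
Tool frame: the origin (TCP) lies at the very end of the fingers, on their centre line; the grasp point (between the pads) lies 19 mm behind it; z points along the fingers, y is the line along which they close (so a half turn about z gives the same grasp; the last joint's range is limited). The gripper opens to 87 mm and grips with 3 to 60 N. Pads are 19 mm wide; open, the fingers measure 117 mm over their backs; the gripper's body (75 mm by 190 mm) begins 51 mm behind the grasp point.
Start: joints at [-75.453, 18.392, -4.016, 83.108, 1.295, 78.541, -3.26], TCP at [0.154, 0.631, 0.223] pointing down, gripper open.
Joint ranges: [-163.93, 163.93], [-17.29, 119.83], [-79.2, 71.16], [3.27, 140.29], [-89.18, 269.18], [5.43, 117.66], [-154.24, 154.24]. Speed limits (degrees/s): [147.25, 147.25, 180, 180, 180, 180, 180].

### API

Orientations are given as [roll, pitch, yaw] about the fixed x, y, z axes, in that order (R = Rz(yaw) Ry(pitch) Rx(roll)).
In Python, from cell import telemetry, cams, env gives the robot as it stands.
- The arm moves only by the tool arm_command, never from a script. Its argument "series" is text: rows parted by semicolons, each of 5 numbers parted by spaces: the shift along the tool's x, y, z in mm, then the turn about the tool's z in rad, then the closure in counts, from 0 (fully open) to 255 (shut). A call has 1 to 20 rows; each row shifts and turns the commanded pose from where the row before left it, along the tool's axes as they then stand; what a row does not reach is not made up. A row lasts 1/12 s, in which the tool goes at most 41.7 mm and 7.16 degrees, less where a joint would pass 70% of its speed; a pose out of reach is approached as far as the arm can. A call is refused whole if a number of a shift passes 41.7 or a number of a turn 0.125, either way. A call with a gripper value outside its range is refused whole. The fingers move at their own pace and stop on an object; "squeeze" is the grip in N (left out, the last holds). Time passes only in rows, so rows that do not move let the fingers close. It gives the time, the measured TCP pose, the force, the opening and the grip force at its end, in the units of the state.
- telemetry.get_obs(): the state, without advancing time (a new reading comes with each control period).
- cams.read_camera(name): name is "scene" or "top"; returns the picture (480x640x3 uint8, blue, green, red); there is no depth.
- cams.calibration(name): a dict with "K" (3x3 intrinsics, pixels), "origin" and "rotation" of the camera in the world. Camera axes: x right, y down, z forward; pixel columns grow to the right and rows downward; lengths in m; the calibration is good to about 2 mm. A picture is of the moment at which its call begins. calibration takes no time and is no camera call.
- env.sign_off(): hands the job in; it is judged then, once.
The state is a dict: "time_s": time; "qpos": joint angles; "joint_velocities": joint speeds; "effort": joint torques, N m; "tool_pos": TCP position; "tool_rot": TCP orientation; "force": force on the tool from outside, world axes, zero at the start; "wrist_torque": the same for the moment, N m; "grip_width": finger opening in m; "grasp_force": force on a finger pad.
Only numpy, scipy, OpenCV 4.12 (cv2) and the standard library are available. Lean on these libraries where they do the work, as an engineer would, in place of code of your own. Each camera call takes 0.05 s, during which the arm holds its last target. There are 200 camera calls.

## Working session

There is one attempt and no reset: what is moved stays moved. The work goes in short steps, Python scripts to look and compute and a tool call to move; the robot and the scene stay as the last step left them, time stands still between calls to the robot, and variables do not carry over. Pictures are saved under pics/ and viewed, at most 10 in all, crops included, and the job is handed in when it is done.

Besides the shell and the picture viewer there is one more tool, called after "Request:" as name(argument=value, ...) on one line, values as JSON. arm_command: Moves the arm, as the interface text tells. Its arguments: {"type":"object","properties":{"series":{"type":"string"},"squeeze":{"type":"number"}},"required":["series"]}

```bash
mkdir -p pics; python3 - <<'E'
from cell import telemetry, cams
import cv2
for n in("scene","top"):
    cv2.imwrite(f"pics/{n}0.png",cams.read_camera(n)); c=cams.calibration(n); print(n,c)
o=telemetry.get_obs();print(o)
E
```

```text
scene {'K': array([[499.95459399,   0.        , 320.21832748],
       [  0.        , 499.95459399, 241.81330717],
       [  0.        ,   0.        ,   1.        ]]), 'origin': array([0.98172017, 0.13817198, 0.73986575]), 'rotation': array([-144.04812078,   -0.41871494,  112.18365044])}
top {'K': array([[594.98228314,   0.        , 319.25101529],
       [  0.        , 594.98228314, 241.28676736],
       [  0.        ,   0.        ,   1.        ]]), 'origin': array([ 0.49857233, -0.02808277,  0.96018975]), 'rotation': array([-177.01739757,    0.31997225,  -89.24451964])}
{'time_s': 0.1, 'qpos': array([-75.45018754,  18.43378765,  -4.01567926,  83.16793283,
         1.29542096,  78.54174868,  -3.2610558 ]), 'joint_velocities': array([ 0.07277548, -0.07572567, -0.10414018, -0.14333802,  0.03203275,
        0.08013354, -0.02497714]), 'effort': array([-8.78850242e-04, -4.92571342e+01, -4.06388249e-01, -3.13399386e+01,
       -6.43173675e-02,  3.93753732e-02,  5.40363010e-05]), 'tool_pos': array([0.15433755, 0.63089555, 0.22158235]), 'tool_rot': array([-1.79901788e+02,  5.89461889e-03,  1.66258956e+02]), 'force': array([-0.03358362, -0.459941  , -0.27121817]), 'wrist_torque': array([0.01520728, 0.01414101, 0.04642994]), 'grasp_force': 0.0, 'grip_width': 0.08686298724575604}
```

View pics/scene0.png

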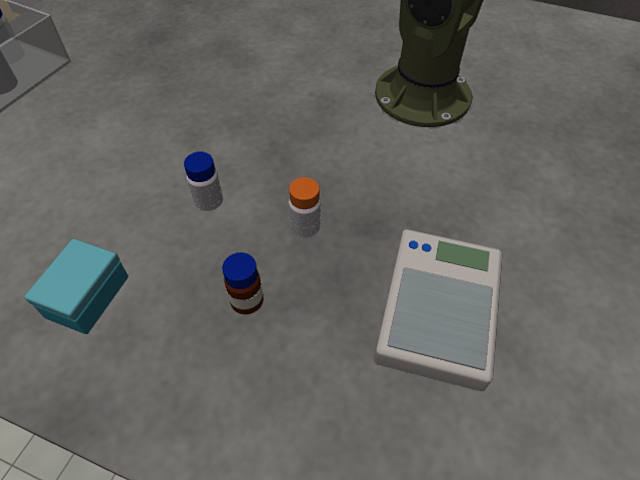

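View pics/top0.png

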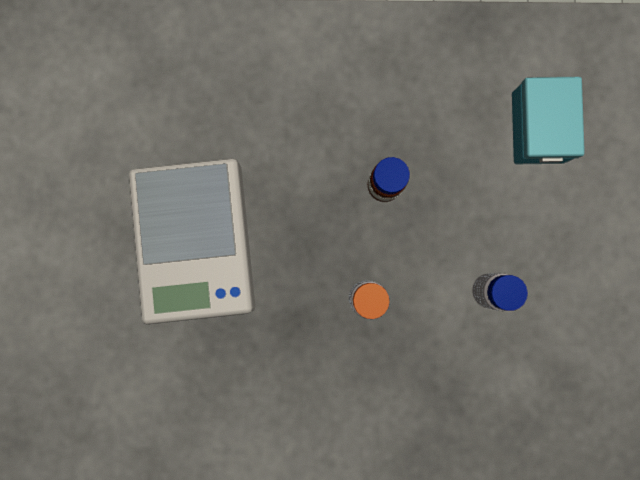

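The scene picture shows the target (foil, blue cap) at about (200,165), amber at (240,268), orange at (305,190) and the pan near (441,318). In the top picture the target cap is at about (508,293), amber at (391,175), orange at (371,300), and the pan corners are at about (136,168), (228,164), (235,256) and (143,264).

```bash
cat >h.py <<'E'
import cv2,numpy as np
from scipy.spatial.transform import Rotation as R
from cell import telemetry,cams
def ray(n,uv,z):
    c=cams.calibration(n); d=R.from_euler('xyz',c['rotation'],degrees=True).as_matrix()@np.linalg.inv(c['K'])@[*uv,1]
    o=c['origin']; return (o+d*(z-o[2])/d[2])[:2]
def blobs(im,lo,hi,amin=300):
    m=cv2.inRange(cv2.cvtColor(im,cv2.COLOR_BGR2HSV),lo,hi)
    n,l,s,c=cv2.connectedComponentsWithStats(m)
    return [((s[i,0]+(s[i,2]-1)/2, s[i,1]+(s[i,3]-1)/2),c[i].round(1),s[i,2:].tolist()) for i in range(1,n) if s[i,4]>amin]
BLUE=((110,150,60),(130,255,255)); OR=((5,150,120),(20,255,255))
E
python3 - <<'E'
from h import *
for n in("top","scene"):
    im=cv2.imread(f"pics/{n}0.png")
    for k,c in(("blue",BLUE),("or",OR)):
        for b in blobs(im,*c): print(n,k,b[1],b[2],ray(n,b[1],.105 if n=="top" else .1).round(4))
for n,P in(("top",[(136,168),(228,164),(235,256),(143,264)]),("scene",[(404,269),(493,283),(485,367),(389,347)])):
    q=np.array([ray(n,p,.07) for p in P]);print(n,q.round(4).tolist(),q.mean(0))
E
```

```text
top blue [391.2 174.4] [35, 35, 958] [ 0.6413 -0.1255]
top blue [508.8 292.4] [36, 35, 985] [ 0.4734 -0.2948]
top or [370.9 300.6] [36, 36, 994] [ 0.459  -0.0978]
scene blue [197.8 162. ] [29, 21, 471] [ 0.4709 -0.3009]
scene blue [238.7 266.5] [34, 28, 752] [ 0.6408 -0.13  ]
scene or [303.7 188.1] [30, 23, 531] [ 0.4557 -0.1018]
top [[0.6522, 0.2557], [0.6599, 0.1168], [0.5212, 0.1034], [0.5074, 0.241]] [0.58517855 0.17922776]
scene [[0.5285, 0.1029], [0.5003, 0.2394], [0.6426, 0.2551], [0.6651, 0.1212]] [0.58411968 0.17965727]
```

Request:
arm_command(series="-14 -9 0 0 0;-26 -17 0 0 0;-28 -18 0 0 0;-28 -18 0 0 0;-28 -18 0 0 0;-28 -18 0 0 0;-28 -18 0 0 0;-28 -18 0 0 0;-28 -18 0 0 0;-28 -18 0 0 0;-28 -18 0 0 0;-28 -18 0 0 0;-28 -18 0 0 0;-28 -18 0 0 0;-28 -18 0 0 0;-28 -18 0 0 0;-28 -18 0 0 0;-28 -18 0 0 0;-26 -17 0 0 0;-14 -9 0 0 0", squeeze=30)

```text
time_s: 1.77
tool_pos: [0.5886, 0.1696, 0.2224]
tool_rot: [-179.9, 0.1, 165.9]
force: [-1.2, -1.1, -1.0]
grip_width: 0.0875
grasp_force: 0.0
```

```bash
cat >>h.py <<'E'
def to(p):
    o=telemetry.get_obs(); r=R.from_euler('xyz',o['tool_rot'],degrees=True)
    print(round(o['time_s'],2),o['tool_pos'].round(4),o['tool_rot'].round(2),'q',o['qpos'].round(1),'F',o['force'].round(1),'g',round(o['grip_width'],4),round(o['grasp_force'],1))
    print('tool delta mm',((r.inv().apply(np.array(p)-o['tool_pos']))*1000).round(1))
E
python3 -c "
from h import *
to([.473,-.295,.223])"
```

```text
1.77 [0.5886 0.1696 0.2224] [-1.7987e+02  8.0000e-02  1.6592e+02] q [-35.9  14.1  20.6  89.6  -4.9  77.3  61.2] F [-1.2 -1.1 -1. ] g 0.0875 0.0
tool delta mm [  -0.8 -478.8    0.5]
```

Request:
arm_command(series="0 -10 0 0 0;0 -22 0 0 0;0 -28 0 0 0;0 -28 0 0 0;0 -28 0 0 0;0 -28 0 0 0;0 -28 0 0 0;0 -28 0 0 0;0 -28 0 0 0;0 -28 0 0 0;0 -28 0 0 0;0 -28 0 0 0;0 -28 0 0 0;0 -28 0 0 0;0 -28 0 0 0;0 -28 0 0 0;0 -28 0 0 0;0 -18 0 0 0;0 -9 0 0 0;0 0 0 0 0")

```text
time_s: 3.43
tool_pos: [0.471, -0.2913, 0.2224]
tool_rot: [180.0, -0.0, 166.0]
force: [-0.8, -0.2, -0.2]
grip_width: 0.0872
grasp_force: 0.0
```

```bash
python3 -c "
from h import *
to([.473,-.296,.079])
cv2.imwrite('pics/s1.png',cams.read_camera('scene'))"
```

```text
3.43 [ 0.471  -0.2913  0.2224] [ 1.7999e+02 -3.0000e-02  1.6605e+02] q [ -8.4   7.4  41.   98.3  -5.   76.1 109.6] F [-0.8 -0.2 -0.2] g 0.0872 0.0
tool delta mm [ -3.1  -4.1 143.4]
```

View pics/s1.png

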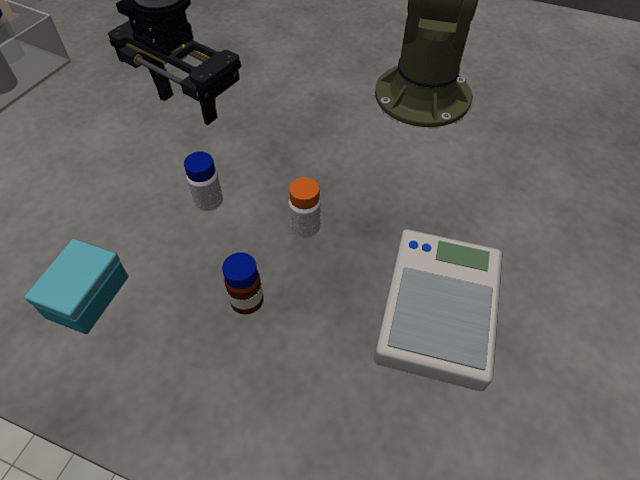

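The open gripper is above the target: fingertips at about (165,100) and (210,120), target cap at (200,165). I'll check the projection and descend.

```bash
python3 -c "
from h import *
print(ray('scene',(187.5,110),.222), ray('scene',(200,160),.105))"
```

```text
[ 0.47472844 -0.29057109] [ 0.46907705 -0.29637932]
```

Request:
arm_command(series="-3 -4 0 0 0;0 0 10 0 0;0 0 18 0 0;0 0 18 0 0;0 0 18 0 0;0 0 14 0 0;0 0 7 0 0;0 0 0 0 0")

```text
time_s: 4.15
tool_pos: [0.474, -0.2923, 0.1353]
tool_rot: [180.0, -0.2, 166.4]
force: [-0.6, 0.3, 0.5]
grip_width: 0.0872
grasp_force: 0.0
```

```bash
python3 -c "
from h import *
to([.473,-.2955,.079])
for n in('top','scene'): cv2.imwrite(f'pics/{n}2.png',cv2.resize(cams.read_camera(n)[100:400,340:640] if n=='top' else cams.read_camera(n)[0:300,60:360],(600,600)))"
```

```text
4.15 [ 0.474  -0.2923  0.1353] [179.95  -0.22 166.36] q [ -6.8  12.6  40.5 104.   -8.8  66.8 112.9] F [-0.6  0.3  0.5] g 0.0872 0.0
tool delta mm [ 0.  -3.4 56.2]
```

View pics/scene2.png

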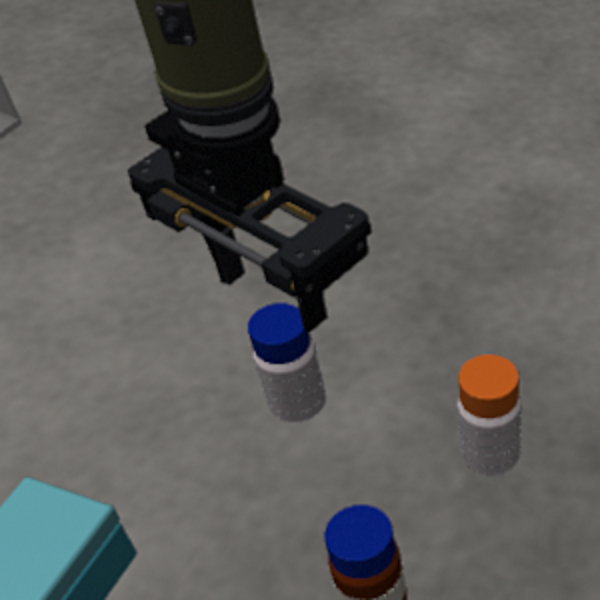

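The fingers straddle the cap (crop: fingertips at about (230,280) and (312,325), cap at (278,333)). I'll make a small y correction, descend and close.

Request:
arm_command(series="0 -3 0 0 0;0 0 8 0 0;0 0 14 0 0;0 0 14 0 0;0 0 12 0 0;0 0 8 0 0;0 0 0 0 0;0 0 0 0 0")

```text
time_s: 4.92
tool_pos: [0.4739, -0.2971, 0.0813]
tool_rot: [-180.0, -0.0, 166.2]
force: [0.0, -0.2, 0.9]
grip_width: 0.0872
grasp_force: 0.0
```

```bash
python3 -c "
from h import *
to([.473,-.2955,.079])
cv2.imwrite('pics/scene3.png',cv2.resize(cams.read_camera('scene')[50:290,80:320],(600,600)))"
```

```text
4.92 [ 0.4739 -0.2971  0.0813] [-1.7999e+02 -4.0000e-02  1.6625e+02] q [ -5.   16.5  39.7 106.9 -12.   60.9 115.6] F [ 0.  -0.2  0.9] g 0.0872 0.0
tool delta mm [1.2 1.4 2.3]
```

View pics/scene3.png

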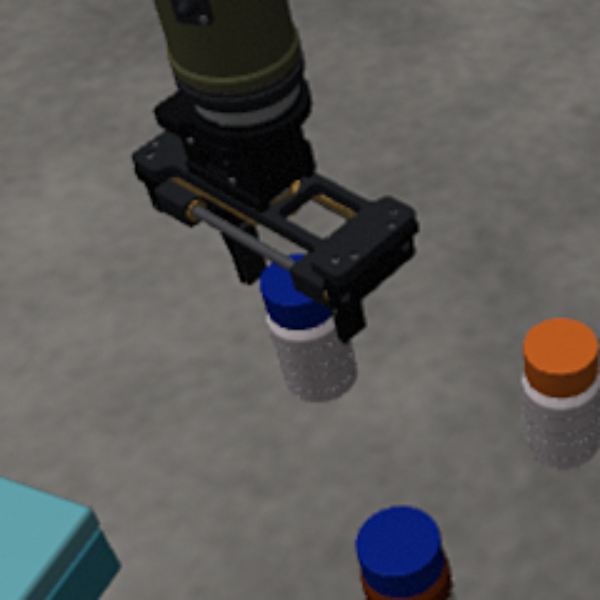

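Request:
arm_command(series="1 1 2 0 30;0 0 0 0 60;0 0 0 0 80;0 0 0 0 90;0 0 0 0 95;0 0 0 0 100;0 0 0 0 105;0 0 0 0 112;0 0 0 0 120;0 0 0 0 135;0 0 0 0 160;0 0 0 0 200;0 0 0 0 200;0 0 0 0 200", squeeze=35)

```text
time_s: 6.13
tool_pos: [0.4734, -0.2963, 0.0798]
tool_rot: [-180.0, 0.0, 166.2]
force: [0.2, -3.2, 2.4]
grip_width: 0.0514
grasp_force: 34.9
```

```bash
python3 -c "
from h import *
to([.585,.1795,.230])"
```

```text
6.13 [ 0.4734 -0.2963  0.0798] [-1.7997e+02  3.0000e-02  1.6625e+02] q [ -5.1  16.4  39.7 107.1 -12.   60.6 115.6] F [ 0.2 -3.2  2.4] g 0.0514 34.9
tool delta mm [   4.6  488.7 -150.4]
```

Request:
arm_command(series="0 0 -4 0 200;0 0 -8 0 200;0 0 -14 0 200;0 0 -18 0 200;0 0 -20 0 200;0 0 -20 0 200;0 0 -20 0 200;0 0 -18 0 200;0 0 -14 0 200;0 0 -9 0 200;0 0 -5 0 200;0 0 0 0 200;0 0 0 0 200;0 0 0 0 200")

```text
time_s: 7.3
tool_pos: [0.4727, -0.2953, 0.2284]
tool_rot: [180.0, -0.1, 166.3]
force: [-1.1, 0.2, -2.9]
grip_width: 0.0515
grasp_force: 34.9
```

```bash
python3 -c "
from h import *
to([.585,.1795,.230])
cv2.imwrite('pics/scene4.png',cv2.resize(cams.read_camera('scene')[0:240,80:320],(600,600)))"
```

```text
7.3 [ 0.4727 -0.2953  0.2284] [ 1.7997e+02 -1.2000e-01  1.6627e+02] q [ -8.1   7.9  41.3  97.3  -5.3  77.  110.4] F [-1.1  0.2 -2.9] g 0.0515 34.9
tool delta mm [  3.7 487.9  -1.4]
```

View pics/scene4.png

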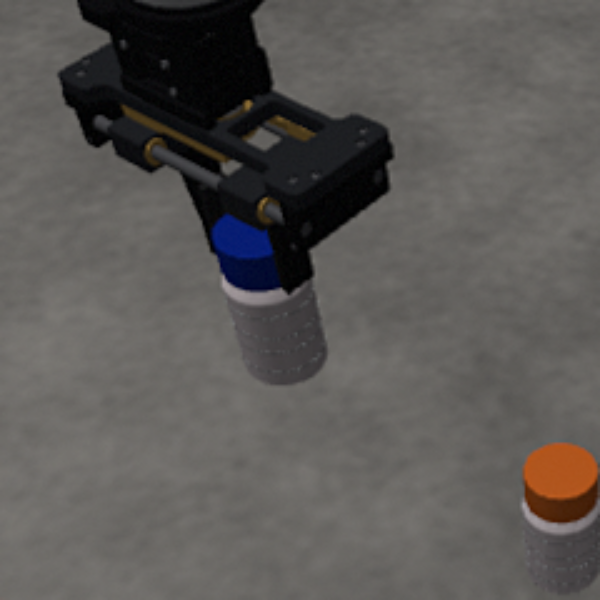

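The bottle hangs upright in the grip (crop: cap (245,250), base (287,370)). Now carrying it to the pan.

Request:
arm_command(series="0 3 0 0 200;0 6 0 0 200;0 10 0 0 200;0 15 0 0 200;0 19 0 0 200;1 22 0 0 200;0 24 0 0 200;1 25 0 0 200;0 25 0 0 200;1 25 0 0 200;0 25 0 0 200;1 25 0 0 200;0 25 0 0 200;0 25 0 0 200;0 25 0 0 200;0 25 0 0 200;0 25 0 0 200;0 25 0 0 200;0 25 0 0 200;0 24 0 0 200")

```text
time_s: 9.02
tool_pos: [0.5694, 0.1188, 0.2294]
tool_rot: [180.0, -0.0, 166.4]
force: [-0.0, 0.1, -2.7]
grip_width: 0.0514
grasp_force: 34.9
```

Request:
arm_command(series="0 22 0 0 200;0 18 0 0 200;0 13 0 0 200;0 8 0 0 200;0 4 0 0 200;0 0 0 0 200;0 0 0 0 200;0 0 0 0 200;0 0 0 0 200")

```text
time_s: 9.77
tool_pos: [0.5854, 0.1777, 0.2298]
tool_rot: [-180.0, 0.0, 166.1]
force: [0.6, 0.1, -2.4]
grip_width: 0.0513
grasp_force: 34.9
```

```bash
python3 -c "
from h import *
to([.585,.1795,.1505])
cv2.imwrite('pics/scene5.png',cams.read_camera('scene'))"
```

```text
9.77 [0.5854 0.1777 0.2298] [-1.7999e+02  2.0000e-02  1.6615e+02] q [-36.4  13.7  20.3  89.1  -4.8  78.   60.6] F [ 0.6  0.1 -2.4] g 0.0513 34.9
tool delta mm [ 0.9  1.7 79.3]
```

View pics/scene5.png

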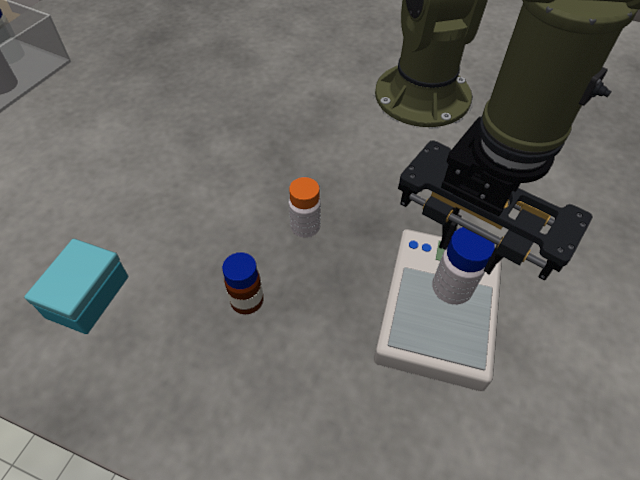

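The bottle is held upright over the pan (cap (470,248), base (456,292)), and the other two bottles haven't moved. Lowering.

Request:
arm_command(series="1 1 4 0 200;0 1 8 0 200;0 0 12 0 200;0 0 12 0 200;0 0 12 0 200;0 0 10 0 200;0 0 8 0 200;0 0 5 0 200;0 0 3 0 200;0 0 1 0 200;0 0 0 0 200;0 0 0 0 200;0 0 0 0 200;0 0 0 0 200")

```text
time_s: 10.98
tool_pos: [0.5852, 0.1815, 0.1552]
tool_rot: [180.0, 0.0, 166.3]
force: [-0.6, 0.5, -2.5]
grip_width: 0.0512
grasp_force: 34.9
```

```bash
python3 -c "
from h import *
to([.585,.1795,.1500])"
```

```text
10.98 [0.5852 0.1815 0.1552] [1.7996e+02 5.0000e-02 1.6627e+02] q [-36.2  16.5  19.8  94.5  -5.9  70.   61.1] F [-0.6  0.5 -2.5] g 0.0512 34.9
tool delta mm [-0.3 -1.9  5.2]
```

Request:
arm_command(series="0 -1 1 0 200;0 0 1 0 200;0 0 1 0 200;0 0 0.5 0 200;0 0 0 0 200;0 0 0 0 200;0 0 0 0 200")

```text
time_s: 11.57
tool_pos: [0.5846, 0.1804, 0.1511]
tool_rot: [180.0, 0.0, 166.3]
force: [-0.6, -0.1, -2.7]
grip_width: 0.0516
grasp_force: 34.9
```

Request:
arm_command(series="0 0 0.5 0 200;0 0 0.5 0 200;0 0 0.5 0 200;0 0 0 0 200;0 0 0 0 200;0 0 0 0 200")

```text
time_s: 12.07
tool_pos: [0.5847, 0.1803, 0.1498]
tool_rot: [180.0, 0.0, 166.3]
force: [-0.8, -0.5, -0.6]
grip_width: 0.0519
grasp_force: 34.9
```

The force has dropped from -2.7 to -0.6 N, so the bottle is touching the pan. One more small step, then a gradual release.

Request:
arm_command(series="0 0 0.4 0 200;0 0 0 0 200;0 0 0 0 200;0 0 0 0 200", squeeze=10)

```text
time_s: 12.4
tool_pos: [0.585, 0.1802, 0.1498]
tool_rot: [180.0, 0.1, 166.3]
force: [-0.7, -1.1, 2.9]
grip_width: 0.0514
grasp_force: 9.9
```

Request:
arm_command(series="0 0 0 0 110;0 0 0 0 100;0 0 0 0 95;0 0 0 0 90;0 0 0 0 80;0 0 0 0 60;0 0 0 0 30;0 0 0 0 0;0 0 0 0 0;0 0 0 0 0;0 0 0 0 0;0 0 0 0 0")

```text
time_s: 13.4
tool_pos: [0.5846, 0.1804, 0.1492]
tool_rot: [180.0, 0.0, 166.3]
force: [0.1, -0.3, -0.9]
grip_width: 0.0865
grasp_force: 0.0
```

```bash
python3 -c "
from h import *
to([.585,.1795,.29])
cv2.imwrite('pics/scene6.png',cv2.resize(cams.read_camera('scene')[140:400,360:620],(600,600)))"
```

```text
13.4 [0.5846 0.1804 0.1492] [1.7999e+02 1.0000e-02 1.6626e+02] q [-36.1  16.7  19.8  95.   -6.   69.4  61.3] F [ 0.1 -0.3 -0.9] g 0.0865 0.0
tool delta mm [  -0.6   -0.7 -140.8]
```

View pics/scene6.png

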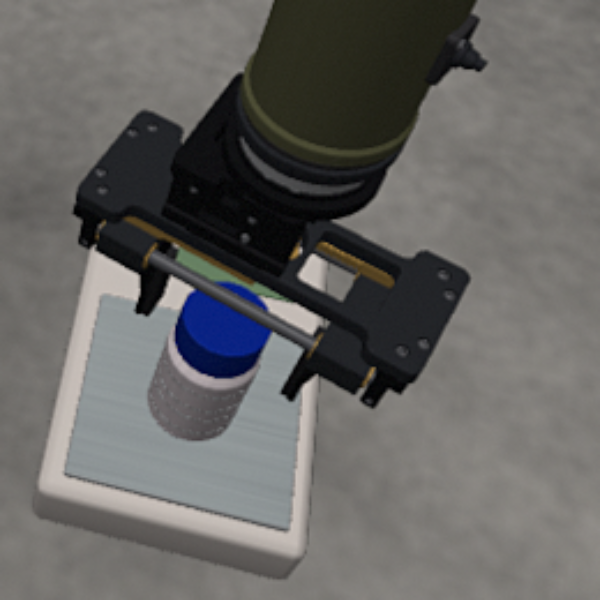

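The bottle is upright on the pan (crop: cap (222,330), base (193,405)) and both fingers are clear of it. Retreating straight up.

Request:
arm_command(series="0 0 -4 0 0;0 0 -8 0 0;0 0 -14 0 0;0 0 -18 0 0;0 0 -20 0 0;0 0 -20 0 0;0 0 -18 0 0;0 0 -14 0 0;0 0 -8 0 0;0 0 -4 0 0;0 0 0 0 0;0 0 0 0 0")

```text
time_s: 14.45
tool_pos: [0.5843, 0.1803, 0.2766]
tool_rot: [-180.0, -0.0, 166.3]
force: [-0.6, -0.1, 0.2]
grip_width: 0.0867
grasp_force: 0.0
```

```bash
python3 -c "
from h import *
to([.585,.1795,.29])
for n in('scene','top'):
    im=cams.read_camera(n); cv2.imwrite(f'pics/{n}7.png',im)
    for k,c in(('blue',BLUE),('or',OR)):
        for b in blobs(im,*c): print(n,k,b[1],b[2],ray(n,b[1],.175 if (b[1][0]>400)==(n=='scene') else .105))"
```

```text
14.45 [0.5843 0.1803 0.2766] [-1.7998e+02 -4.0000e-02  1.6626e+02] q [-36.6  12.8  20.4  84.9  -4.4  83.2  60.1] F [-0.6 -0.1  0.2] g 0.0867 0.0
tool delta mm [ -0.8  -0.6 -13.4]
scene blue [238.2 267.5] [34, 35, 798] [ 0.64534699 -0.12774538]
scene blue [455.7 280.3] [41, 39, 1162] [0.59047044 0.17696319]
scene or [303.7 188.2] [30, 23, 536] [ 0.46005752 -0.09986513]
top blue [391.2 174.4] [35, 36, 960] [ 0.62961875 -0.1175547 ]
top or [370.8 300.6] [36, 36, 999] [ 0.46225743 -0.09192036]
```

View pics/scene7.png

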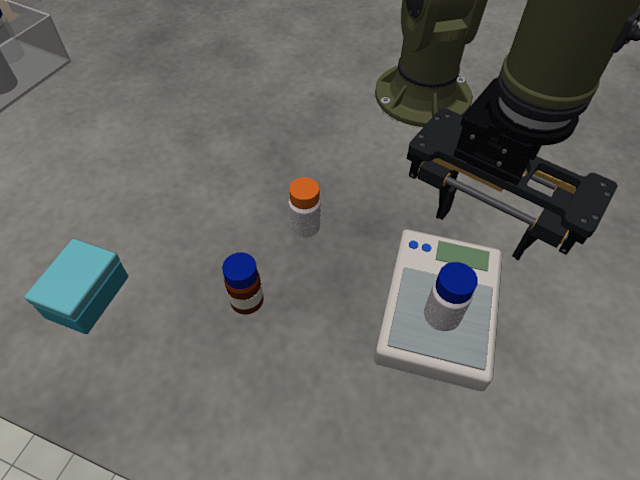

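The foil-wrapped bottle with the blue cap stands upright mid-pan (cap (456,280), base near (444,318)). The gripper is clear, and the orange-capped (304,188) and amber (238,267) bottles are where they started.

```bash
python3 -c "
from cell import env
print(env.sign_off())"
```

```text
the job is handed in; nothing more can be done
None
```

The foil-wrapped bottle with the blue cap stands upright and released within a few mm of the pan's centre, the other two bottles have not moved, and the job was handed in at about 14.5 s.

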